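# Nest the calorimeter cups and hold the contact probe on the inner floor

## Task

Make up the three-walled calorimeter: stand the medium steel cup inside the large one and the small cup inside the medium one, each upright and fully down. Then lift the contact probe out of its stand and hold it upright with its tip gently pressed on the ring mark in the middle of the small cup's floor, so that the sprung tip is pushed in about halfway, and finish while still holding it there, with the hand touching no cup. Leave the other things on the bench where they are.

Things in the scene. Friction and masses are not known exactly. Their poses are not given: they have to be found in the camera images.
- large_cup: Widest and lowest of three plain brushed-steel straight-sided open cups: outside diameter 84 mm, height 45 mm, wall 3 mm (inside diameter 78), floor 4 mm thick, about 0.16 kg. Starts upright and empty on the bench. Origin at the centre of its underside, z up its axis.
- medium_cup: Middle steel cup: outside diameter 64 mm, height 68 mm, wall 3 mm (inside diameter 58), floor 4 mm thick, about 0.13 kg. Origin at the centre of its underside, z up its axis. Nested in the large cup it stands 27 mm above the large cup's rim, room to hold it by the top from outside.
- small_cup: Narrowest and tallest steel cup: outside diameter 46 mm, height 92 mm, wall 3 mm (inside diameter 40), floor 4 mm thick, about 0.10 kg. Origin at the centre of its underside, z up its axis. Nested in the medium cup it stands 28 mm above that cup's rim. The three cups start in any order of places and are told apart by size.
- small_cup_floor (a point): The marked spot: centre of the small cup's inner floor, on the cup's axis 4 mm above its underside and 88 mm below its rim, inside a thin black ring of 16 mm outer diameter.
- probe: Contact probe, 184 mm long, about 80 g, standing tip down in its stand: a white round handle of 24 mm diameter from 120 to 184 mm above the tip's point (its top 6 mm taper), and below it a steel stem of 9 mm diameter that ends in the sprung tip. Origin at the point of the tip when not pressed in, z up along the probe to the handle. A good place to hold it is 148 mm above the point.
- probe_point (a point): The point of the probe's sprung tip (moves with the tip).
- probe_tip (a joint): How far the sprung tip is pushed into the stem: 0 out, 0.012 m fully in. Spring of 350 N/m, so about 2 N halfway; the tip is 7 mm in diameter.
- probe_stand: Fixed stand for the probe: round dark foot of 90 mm diameter, a post, and a small white plate whose top is 130 mm above the bench, with a 14 mm hole through which the stem hangs; the handle's lower end rests on the plate, and the point hangs 10 mm above the bench. The probe comes out straight up, by at least 122 mm. Origin on the bench under the hole, post towards its own +x.
- tube_rack: Bystander: green sample tube rack, 200 x 70 mm, 63 mm high with the tubes. Origin at the centre of its underside, long side along x.
- reagent_bottle: Bystander: white bottle with a red cap, 54 mm diameter, 130 mm high. Origin at the centre of its underside.
- amber_jar: Bystander: amber jar, 44 mm diameter, 60 mm high. Origin at the centre of its underside.
- glass_beaker: Bystander: glass beaker, 68 mm rim diameter, 80 mm high. Origin at the centre of its underside.
- screw_cap: Bystander: white screw cap, 30 mm diameter, 16 mm high. Origin at the centre of its underside.
- dish: Bystander: closed clear culture dish, 60 mm diameter, 14 mm high. Origin at the centre of its underside.
- marker_pen: Bystander: white marker pen lying flat, 120 mm long, 12 mm thick, along its x. Origin under its middle.
There are look-alikes about, which are no part of the job. Leave any blue or purple look-alike of the large_cup alone. Of the things that look like the probe_stand, take the one that is nearest to the robot's base at the start.

How it is judged:
By the outcome, as a careful person would: the job done as asked, in the order asked, and still so for the second after the job is handed in, while the arm keeps its last pose, push and grip.
It also fails if it takes over 67 s, if anything falls off the work surface, if the arm or the gripper's body presses on something with over 40 N, if the wrist force passes 120 N, or if a joint passes its speed limit or range.

## Robot

A 6-joint arm with a two-finger parallel gripper is mounted at the origin on the work surface. World frame = base frame: x ahead of the robot, y to its left, z up, the work surface at z = 0. Lengths are in m, angles in rad, forces in N, time in s.
With the tool pointing down it reaches from about 0.3 to 0.875 m from the base axis. Payload 6.4 kg.
Tool frame: the origin (TCP) lies at the very end of the fingers, on their centre line; the grasp point (between the pads) lies 19 mm behind it; z points along the fingers, y is the line along which they close (so a half turn about z gives the same grasp; the last joint's range is limited). The gripper opens to 85 mm and grips with 20 to 120 N. Pads are 22 mm wide; open, the fingers measure 114 mm over their backs; the gripper's body (76 mm by 85 mm) begins 54 mm behind the grasp point. The pads swing forward as they close: fully open they stand 13 mm farther back than shut.
Start: joints at [-1.513, 0.181, 1.607, -0, 1.354, -0.206], TCP at [0.15, -0.555, 0.231] pointing down, gripper open.
Joint ranges: [-2.99, 2.99], [-0.89, 2.07], [0.3, 2.58], [-1.14, 4.28], [0, 2.63], [-3.12, 3.12]. Speed limits (rad/s): [2.57, 2.57, 3.01, 3.14, 3.14, 3.14].

## Interface

Orientations are given as a unit quaternion [w, x, y, z].
In Python, from bench import ctrl gives the robot as it stands.
- The arm moves only by the tool jog_arm, never from a script. Its argument "series" is a list that holds one entry, the list of rows, each a list of 7 numbers: the shift along the tool's x, y, z in mm, then the turn, a rotation vector about the tool's x, y, z in rad, then the finger opening in mm, from 0 to 85.4. In form: [[[tx, ty, tz, rx, ry, rz, gripper], ...]]. A call has exactly 10 rows; each row shifts and turns the commanded pose from where the row before left it, along the tool's axes as they then stand; what a row does not reach is not made up. A row lasts 1/10 s, in which the tool goes at most 50 mm and 8.59 degrees, less where a joint would pass 70% of its speed; a pose out of reach is approached as far as the arm can. A call with a gripper value outside its range is refused whole. The fingers move at their own pace and stop on an object; the grip force is fixed at half the most. Time passes only in rows, so rows that do not move let the fingers close, or fill a call up. It gives the time, the measured TCP pose, the force, the opening and the grip force at its end, in the units of the state.
- ctrl.get_obs(): the state, without advancing time (a new reading comes with each control period).
- ctrl.camera(name): name is "scene" or "top" or "wrist"; returns a dict with "frame" (400x640x3 uint8, blue, green, red), "z_map" (400x640 float32, m along the optical axis (not along the pixel's ray), 0 where there is no reading), "fx", "fy", "cx", "cy" (pixels), "xyz" and "rotation" of the camera in the world. Camera axes: x right, y down, z forward; pixel columns grow to the right and rows downward; lengths in m; the calibration is good to about 2 mm. A picture is of the moment at which its call begins.
- ctrl.hand_in(): hands the job in; it is judged then, once.
The state is a dict: "time_s": time; "q": joint angles; "dq": joint speeds; "joint_efforts": joint torques, N m; "eef_pos": TCP position; "eef_rot": TCP orientation; "wrist_force": force on the tool from outside, world axes, zero at the start; "torque": the same for the moment, N m; "opening": opening from 0.0 (shut) to 1.0 (fully open); "grasp_force": force on a finger pad.
Only numpy, scipy, OpenCV 4.12 (cv2) and the standard library are available. Lean on these libraries where they do the work, as an engineer would, in place of code of your own. Each camera call takes 0.05 s, during which the arm holds its last target. There are 200 camera calls.

## Working session

There is one attempt and no reset: what is moved stays moved. The work goes in short steps, Python scripts to look and compute and a tool call to move; the robot and the scene stay as the last step left them, time stands still between calls to the robot, and variables do not carry over. Pictures are saved under pics/ and viewed, at most 10 in all, crops included, and the job is handed in when it is done.

Besides the shell and the picture viewer there is one more tool, called after "Request:" as name(argument=value, ...) on one line, values as JSON. jog_arm: Moves the arm, as the interface text tells. Its arguments: {"type":"object","properties":{"series":{"type":"array"}},"required":["series"]}

```bash
ls; mkdir -p pics
cat > h.py <<'E'
from bench import ctrl
import numpy as np, cv2
from scipy.spatial.transform import Rotation as R
def cam(n):
    c=ctrl.camera(n); c['R']=np.array(c['rotation']); 
    if c['R'].shape!=(3,3): c['R']=R.from_quat(np.roll(c['R'],-1)).as_matrix()
    return c
def onplane(c,u,v,z):
    d=c['R']@np.array([(u-c['cx'])/c['fx'],(v-c['cy'])/c['fy'],1.]); p=np.array(c['xyz'])
    return p+d*(z-p[2])/d[2]
def cloud(c):
    v,u=np.mgrid[:400,:640]; z=c['z_map']
    P=np.stack([(u-c['cx'])/c['fx']*z,(v-c['cy'])/c['fy']*z,z],-1)@c['R'].T+np.array(c['xyz'])
    P[z==0]=np.nan; return P
E
python3 - <<'E'
from h import *
print(ctrl.get_obs())
a=cam('top');b=cam('scene')
for c in(a,b): print(c['xyz'],c['rotation'],c['fx'],c['cx'],c['cy'])
np.savez('top0.npz',**a);np.savez('scene0.npz',**b)
cv2.imwrite('pics/top0.png',a['frame']);cv2.imwrite('pics/scene0.png',b['frame'])
E
```

```text
pics
{'time_s': 0.0, 'q': array([-1.51334012e+00,  1.81532865e-01,  1.60799978e+00,  3.12250885e-05,
        1.35376538e+00, -2.06286582e-01]), 'dq': array([-1.30564358e-03,  1.91211498e-04,  8.78502193e-05, -7.43865236e-04,
       -8.59484774e-05,  1.50075572e-03]), 'joint_efforts': array([ 1.86422978e-03, -4.44871759e+01, -3.51327860e+01,  7.02593320e-05,
        9.27419431e-03, -1.29754264e-05]), 'eef_pos': array([ 0.1499026 , -0.55456224,  0.23039271]), 'eef_rot': array([-8.49189946e-04,  9.91317644e-01,  1.31486125e-01,  7.85952553e-05]), 'wrist_force': array([ 0.3611847 , -0.97071098, -0.29307084]), 'torque': array([-0.01742065,  0.00809666, -0.00549227]), 'grasp_force': 0.0, 'opening': 0.9979096668414201}
[0.35925689 0.0278564  1.02111809] [-0.05643268  0.71203599 -0.69769259  0.05518287] 361.3534409058796 311.8262868264292 198.52846033875343
[0.85021468 0.55936575 0.66393999] [-0.10790435  0.25774821  0.88614957 -0.3696775 ] 408.1197710758258 318.3373521437975 198.387033064955
```

View pics/top0.png

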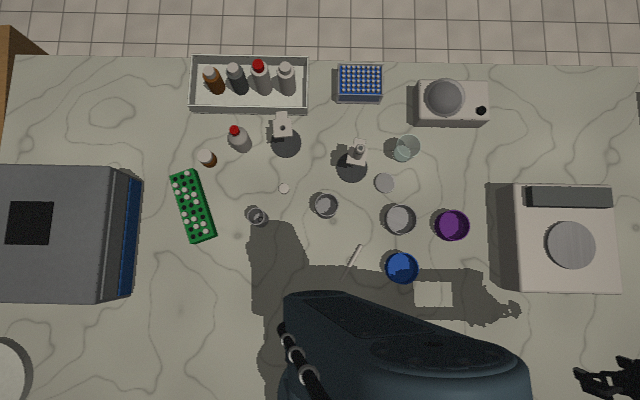

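View pics/scene0.png

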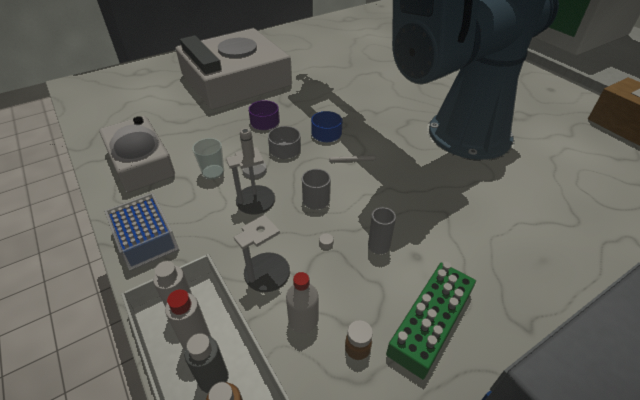

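Top view candidates, with pixels:
- **Large cup:** steel (400,218); look-alikes are blue (401,267) and purple (451,224).
- **Medium cup:** steel (323,204).
- **Small cup:** steel, tall (257,215); the glass beaker (404,148) is glass, so not this.
- **Stand:** the one holding the probe at (357,150), foot (351,166), is nearest to the base. The empty one at (282,128) is farther.

I choose the steel three and the stand with the probe.

Run:
```python
from h import *
a=dict(np.load('top0.npz'));b=dict(np.load('scene0.npz'))
Pa=cloud(a);Pb=cloud(b)
def fit(P,r):
    from scipy.optimize import least_squares
    s=least_squares(lambda x:np.hypot(P[:,0]-x[0],P[:,1]-x[1])-r,P[:,:2].mean(0),loss='soft_l1',f_scale=.001)
    return s.x,np.sqrt(np.mean(s.fun**2))
for n,uv,h,d in [('L',(400,218),.045,.084),('M',(323,204),.068,.064),('S',(257,215),.092,.046)]:
    g=onplane(a,*uv,h)
    for k,P in(('top',Pa),('scene',Pb)):
        q=P[np.isfinite(P[...,0])]; q=q[np.hypot(*(q[:,:2]-g[:2]).T)<d/2+.015]
        t=q[q[:,2]>h-.006]; 
        print(n,k,g.round(4),len(t),(t[:,2].max() if len(t) else q[:,2].max()).round(4))
        if len(t)>5: print('  rimfit',fit(t,d/2-.0015),'bbox mid',(t.min(0)+t.max(0))/2)
        o=q[(q[:,2]>.01)&(q[:,2]<h-.01)]; print('  side n',len(o), 'mean',o.mean(0).round(4))
# probe + stand
g=onplane(a,360,145,.194);print('probe',g)
for k,P in(('top',Pa),('scene',Pb)):
    q=P[np.isfinite(P[...,0])]; q=q[np.hypot(*(q[:,:2]-g[:2]).T)<.08]
    for lo,hi in((.003,.02),(.12,.134),(.14,.185),(.186,.2)):
        t=q[(q[:,2]>lo)&(q[:,2]<hi)]; print(k,lo,len(t),t.mean(0).round(4) if len(t) else '', t.min(0).round(3) if len(t) else '',t.max(0).round(3) if len(t) else '')
c=a['frame'][110:250,220:480]; d=b['frame'][110:260,190:420]
c=cv2.resize(c,None,fx=3,fy=3);d=cv2.resize(d,None,fx=2,fy=2)
cv2.imwrite('pics/crop.png',c)
```

```text
L top [ 0.4662 -0.209   0.045 ] 125 0.0495
  rimfit (array([ 0.46435894, -0.21157709]), np.float64(0.001002217015656222)) bbox mid [ 0.46378419 -0.2114907   0.04429335]
  side n 133 mean [ 0.4659 -0.2139  0.0224]
L scene [ 0.4662 -0.209   0.045 ] 163 0.0468
  rimfit (array([ 0.46520355, -0.21070873]), np.float64(0.0014530452425442638)) bbox mid [ 0.46555595 -0.21206307  0.04295473]
  side n 458 mean [ 0.4658 -0.2085  0.0226]
M top [0.4969 0.001  0.068 ] 91 0.072
  rimfit (array([ 0.49663812, -0.00736376]), np.float64(0.0010105436673043303)) bbox mid [ 0.49615875 -0.00825888  0.06710806]
  side n 109 mean [ 0.5011 -0.0077  0.0335]
M scene [0.4969 0.001  0.068 ] 160 0.0702
  rimfit (array([ 0.49682561, -0.00592268]), np.float64(0.001218892877306552)) bbox mid [ 0.49633819 -0.00617839  0.06614073]
  side n 716 mean [ 0.4989 -0.0021  0.0362]
S top [0.4613 0.1718 0.092 ] 72 0.0971
  rimfit (array([0.45920499, 0.17615736]), np.float64(0.0009914887974735473)) bbox mid [0.45999226 0.17608272 0.09164983]
  side n 146 mean [0.4599 0.1765 0.0485]
S scene [0.4613 0.1718 0.092 ] 154 0.0931
  rimf
[... 189 characters left out ...]
0.194     ]
top 0.003 603 [ 0.6067 -0.0758  0.0075] [ 0.548 -0.158  0.003] [ 0.7   -0.002  0.019]
top 0.12 322 [ 0.6198 -0.0799  0.1299] [ 0.588 -0.108  0.122] [ 0.661 -0.054  0.134]
top 0.14 51 [ 0.6069 -0.0769  0.1629] [ 0.603 -0.089  0.14 ] [ 0.616 -0.068  0.183]
top 0.186 79 [ 0.6136 -0.0799  0.1928] [ 0.603 -0.091  0.186] [ 0.626 -0.069  0.198]
scene 0.003 820 [ 0.6152 -0.075   0.0074] [ 0.57  -0.155  0.003] [ 0.659 -0.033  0.02 ]
scene 0.12 440 [ 0.627  -0.0742  0.1285] [ 0.587 -0.108  0.12 ] [ 0.662 -0.051  0.134]
scene 0.14 213 [ 0.6182 -0.0713  0.1628] [ 0.603 -0.083  0.14 ] [ 0.627 -0.066  0.185]
scene 0.186 88 [ 0.6163 -0.0756  0.1913] [ 0.605 -0.088  0.186] [ 0.626 -0.066  0.195]
```

View pics/crop.png

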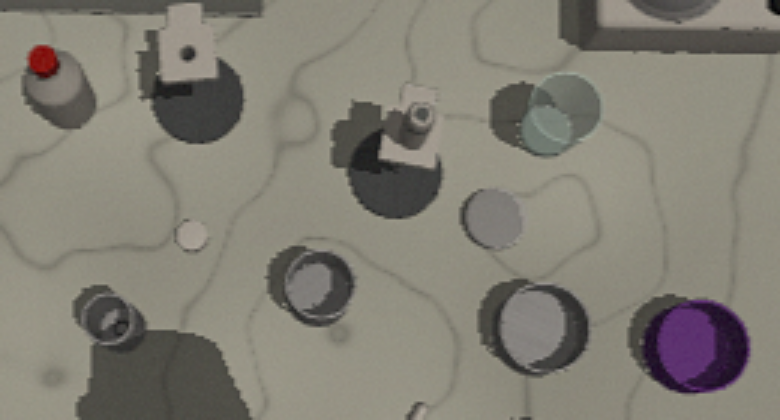

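The crop confirms it: the three plain steel cups, large (535,328), medium (318,285) and small (108,318), and the white-plated stand holding the probe at (420,118). The other stand (188,50) is empty and the purple cup is separate. I'll go to the medium cup first.

Request:
jog_arm(series=[[[0, 0, 0, 0, 0, 0.1315, 85], [0, 0, 0, 0, 0, 0.1315, 85], [24, -38, 0, 0, 0, 0, 85], [24, -38, 0, 0, 0, 0, 85], [24, -38, 0, 0, 0, 0, 85], [24, -38, 0, 0, 0, 0, 85], [24, -38, 0, 0, 0, 0, 85], [24, -38, 0, 0, 0, 0, 85], [24, -38, 0, 0, 0, 0, 85], [24, -38, 0, 0, 0, 0, 85]]])

```text
time_s: 1.1
eef_pos: [0.3422, -0.2492, 0.2311]
eef_rot: [-0.0, 1.0, 0.0, 0.0]
wrist_force: [0.8, 0.2, 0.5]
opening: 0.996
grasp_force: 0.0
```

Request:
jog_arm(series=[[[24, -38, 0, 0, 0, 0, 85], [24, -38, 0, 0, 0, 0, 85], [24, -38, 0, 0, 0, 0, 85], [24, -38, 0, 0, 0, 0, 85], [24, -38, 0, 0, 0, 0, 85], [24, -38, 10, 0, 0, 0, 85], [11, -16, 30, 0, 0, 0, 85], [0, 0, 30, 0, 0, 0, 85], [0, 0, 0, 0, 0, 0, 85], [0, 0, 0, 0, 0, 0, 85]]])

```text
time_s: 2.1
eef_pos: [0.496, -0.0068, 0.1612]
eef_rot: [-0.0, 1.0, 0.0, -0.001]
wrist_force: [0.6, -0.4, 1.0]
opening: 0.996
grasp_force: 0.0
```

```bash
cat >> h.py <<'E'
from scipy.optimize import least_squares
def rim(c,g,h,d,tol=.005):
    P=cloud(c); q=P[np.isfinite(P[...,0])]; q=q[(np.abs(q[:,2]-h)<tol)]
    q=q[np.abs(np.hypot(*(q[:,:2]-g).T)-d/2+.0015)<.012]
    if len(q)<10: return None
    s=least_squares(lambda x:np.hypot(q[:,0]-x[0],q[:,1]-x[1])-d/2+.0015,g,loss='soft_l1',f_scale=.001)
    return s.x.round(4),len(q),np.median(q[:,2]).round(4),q.min(0).round(3),q.max(0).round(3)
E
python3 - <<'E'
from h import *
c=cam('wrist');cv2.imwrite('pics/w1.png',c['frame']);print(c['xyz'],c['rotation'])
print(rim(c,np.array([.4967,-.0067]),.068,.064))
E
```

```text
[ 0.57667244 -0.0068669   0.30333961] [ 0.11222498  0.69827925 -0.69788748 -0.11298098]
(array([ 0.4962, -0.0084]), 847, np.float64(0.0672), array([ 0.463, -0.04 ,  0.063]), array([0.527, 0.023, 0.069]))
```

View pics/w1.png

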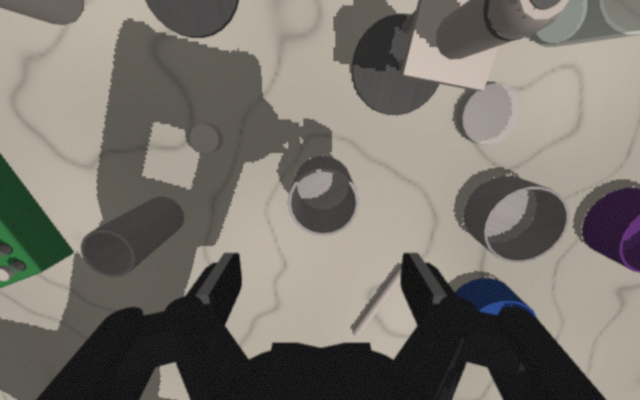

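The wrist view shows the medium cup's rim centred at (323,195), between the fingers (columns about 225 and 418). Descending and gripping.

Request:
jog_arm(series=[[[0, 1, 20, 0, 0, 0, 85], [0, 0, 20, 0, 0, 0, 85], [0, 0, 20, 0, 0, 0, 85], [0, 0, 20, 0, 0, 0, 85], [0, 0, 20, 0, 0, 0, 85], [0, 0, 12, 0, 0, 0, 85], [0, 0, 5, 0, 0, 0, 85], [0, 0, 0, 0, 0, 0, 85], [0, 0, 0, 0, 0, 0, 45], [0, 0, 0, 0, 0, 0, 45]]])

```text
time_s: 3.15
eef_pos: [0.4978, -0.0083, 0.0458]
eef_rot: [0.0, 1.0, 0.0, 0.001]
wrist_force: [2.6, -2.2, -0.7]
opening: 0.713
grasp_force: 65.6
```

Request:
jog_arm(series=[[[0, 0, 0, 0, 0, 0, 45], [0, 0, 0, 0, 0, 0, 45], [0, 0, 0, 0, 0, 0, 45], [0, 0, 0, 0, 0, 0, 45], [0, 0, 0, 0, 0, 0, 45], [0, 0, 0, 0, 0, 0, 45], [0, 0, -10, 0, 0, 0, 45], [0, 0, -20, 0, 0, 0, 45], [0, 0, 0, 0, 0, 0, 45], [0, 0, 0, 0, 0, 0, 45]]])

```text
time_s: 4.15
eef_pos: [0.4967, -0.0078, 0.0746]
eef_rot: [0.0, 1.0, 0.0, 0.001]
wrist_force: [0.1, 0.4, -1.1]
opening: 0.71
grasp_force: 65.7
```

Request:
jog_arm(series=[[[0, 0, -25, 0, 0, 0, 45], [0, 0, -25, 0, 0, 0, 45], [-4, 25, 0, 0, 0, 0, 45], [-4, 26, 0, 0, 0, 0, 45], [-4, 26, 0, 0, 0, 0, 45], [-4, 26, 0, 0, 0, 0, 45], [-4, 25, 0, 0, 0, 0, 45], [-4, 25, 0, 0, 0, 0, 45], [-4, 25, 0, 0, 0, 0, 45], [-4, 25, 0, 0, 0, 0, 45]]])

```text
time_s: 5.15
eef_pos: [0.4637, -0.2113, 0.123]
eef_rot: [-0.001, 1.0, 0.0, -0.001]
wrist_force: [0.1, -0.1, -2.1]
opening: 0.715
grasp_force: 66.2
```

```bash
cat > m.py <<'E'
from h import *
def show(fn):
    fs=[]
    for n in('scene','wrist','top'):
        c=cam(n);yield n,c
        fs.append(c['frame'])
    cv2.imwrite(fn,np.vstack([cv2.resize(f,(480,300)) for f in fs[:2]]))
E
python3 - <<'E'
from m import *
o=ctrl.get_obs();print(o['eef_pos'])
for n,c in show('pics/a2.png'):
    print(n,'L',rim(c,np.array([.4648,-.211]),.045,.084)); 
    print('  M',rim(c,o['eef_pos'][:2],o['eef_pos'][2]+.023,.064))
E
```

```text
[ 0.46369894 -0.21131554  0.12304986]
scene L (array([ 0.4648, -0.2107]), 102, np.float64(0.0431), array([ 0.424, -0.249,  0.04 ]), array([ 0.506, -0.169,  0.047]))
  M (array([ 0.4633, -0.2085]), 101, np.float64(0.1444), array([ 0.438, -0.245,  0.141]), array([ 0.494, -0.17 ,  0.151]))
wrist L (array([ 0.4636, -0.2134]), 736, np.float64(0.0444), array([ 0.449, -0.255,  0.04 ]), array([ 0.505, -0.171,  0.047]))
  M (array([ 0.4627, -0.2147]), 3462, np.float64(0.145), array([ 0.43 , -0.252,  0.141]), array([ 0.494, -0.171,  0.151]))
top L (array([ 0.4645, -0.2119]), 30, np.float64(0.0444), array([ 0.442, -0.215,  0.04 ]), array([ 0.505, -0.171,  0.048]))
  M None
```

View pics/a2.png

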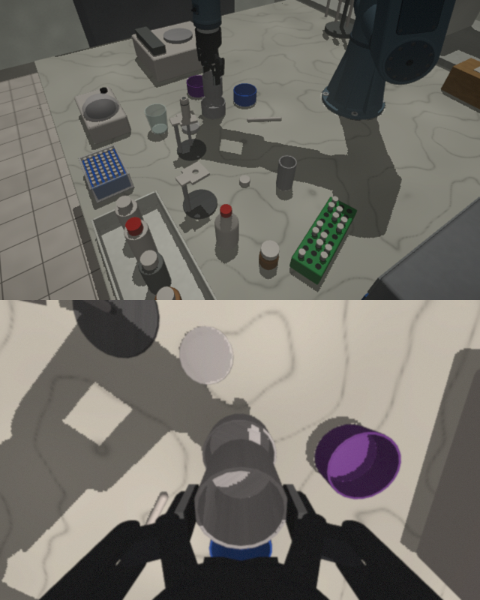

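The cup is held upright at wrist-view (240,510), directly over the large one, and the offsets are under 1 mm. Lowering.

Request:
jog_arm(series=[[[1, 0, 15, 0, 0, 0, 45], [0, 0, 15, 0, 0, 0, 45], [0, 0, 15, 0, 0, 0, 45], [0, 0, 10, 0, 0, 0, 45], [0, 0, 8, 0, 0, 0, 45], [0, 0, 5, 0, 0, 0, 45], [0, 0, 3, 0, 0, 0, 45], [0, 0, 0, 0, 0, 0, 45], [0, 0, 0, 0, 0, 0, 45], [0, 0, 0, 0, 0, 0, 45]]])

```text
time_s: 6.3
eef_pos: [0.466, -0.2112, 0.0538]
eef_rot: [0.0, 1.0, 0.0, 0.0]
wrist_force: [-0.2, 0.4, -1.3]
opening: 0.713
grasp_force: 66.2
```

Request:
jog_arm(series=[[[0, 0, 2, 0, 0, 0, 45], [0, 0, 1, 0, 0, 0, 45], [0, 0, 0, 0, 0, 0, 45], [0, 0, 0, 0, 0, 0, 85], [0, 0, 0, 0, 0, 0, 85], [0, 0, 0, 0, 0, 0, 85], [0, 0, 0, 0, 0, 0, 85], [0, 0, -20, 0, 0, 0, 85], [0, 0, -40, 0, 0, 0, 85], [0, 0, -40, 0, 0, 0, 85]]])

```text
time_s: 7.3
eef_pos: [0.465, -0.2104, 0.1508]
eef_rot: [-0.001, 1.0, 0.0, -0.001]
wrist_force: [0.3, 0.3, -0.3]
opening: 0.994
grasp_force: 0.0
```

Request:
jog_arm(series=[[[0, 0, -13, 0, 0, 0, 85], [0, -40, 0, 0, 0, 0, 85], [0, -43, 0, 0, 0, 0, 85], [0, -43, 0, 0, 0, 0, 85], [0, -43, 0, 0, 0, 0, 85], [0, -43, 0, 0, 0, 0, 85], [0, -43, 0, 0, 0, 0, 85], [0, -43, 0, 0, 0, 0, 85], [0, -43, 0, 0, 0, 0, 85], [-4, -46, 0, 0, 0, 0, 85]]])

```text
time_s: 8.3
eef_pos: [0.4611, 0.1777, 0.1629]
eef_rot: [0.0, 1.0, 0.0, 0.0]
wrist_force: [0.8, -0.7, 0.1]
opening: 0.995
grasp_force: 0.0
```

Run:
```python
from m import *
o=ctrl.get_obs();print(o['eef_pos'],o['eef_rot'])
for n,c in show('pics/a3.png'):
    print(n,'L',rim(c,np.array([.4648,-.211]),.045,.084)); 
    print('  M',rim(c,np.array([.4648,-.211]),.072,.064))
    print('  S',rim(c,np.array([.4595,.177]),.092,.046))
```

```text
[0.46112912 0.17767933 0.16293237] [7.05159210e-05 9.99999986e-01 1.50034988e-04 3.59693024e-05]
scene L (array([ 0.4634, -0.2147]), 194, np.float64(0.0436), array([ 0.425, -0.246,  0.04 ]), array([ 0.507, -0.168,  0.05 ]))
  M (array([ 0.4647, -0.2077]), 102, np.float64(0.0702), array([ 0.434, -0.242,  0.067]), array([ 0.496, -0.176,  0.074]))
  S (array([0.4596, 0.1777]), 138, np.float64(0.0906), array([0.438, 0.154, 0.087]), array([0.483, 0.2  , 0.093]))
wrist L None
  M None
  S (array([0.4587, 0.1758]), 711, np.float64(0.0912), array([0.435, 0.153, 0.087]), array([0.481, 0.198, 0.093]))
top L (array([ 0.4646, -0.212 ]), 151, np.float64(0.0444), array([ 0.423, -0.253,  0.04 ]), array([ 0.505, -0.171,  0.049]))
  M (array([ 0.4645, -0.209 ]), 98, np.float64(0.0712), array([ 0.434, -0.24 ,  0.067]), array([ 0.496, -0.178,  0.076]))
  S (array([0.459 , 0.1766]), 20, np.float64(0.0916), array([0.438, 0.153, 0.088]), array([0.464, 0.169, 0.095]))
```

View pics/a3.png

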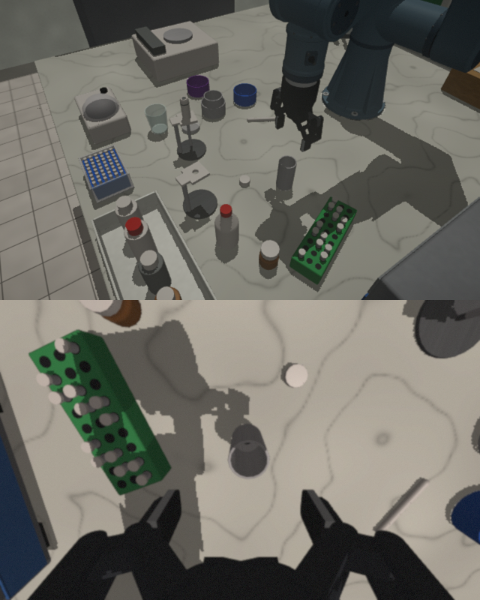

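The medium cup is nested at scene view (213,105), with its rim at 0.071 m. The small cup is below the fingers at (248,450). Gripping it.

Request:
jog_arm(series=[[[-2, 1, 20, 0, 0, 0, 85], [0, 0, 20, 0, 0, 0, 85], [0, 0, 20, 0, 0, 0, 85], [0, 0, 20, 0, 0, 0, 85], [0, 0, 11, 0, 0, 0, 85], [0, 0, 4, 0, 0, 0, 85], [0, 0, 0, 0, 0, 0, 85], [0, 0, 0, 0, 0, 0, 85], [0, 0, 0, 0, 0, 0, 30], [0, 0, 0, 0, 0, 0, 30]]])

```text
time_s: 9.45
eef_pos: [0.46, 0.1752, 0.0691]
eef_rot: [-0.0, 1.0, 0.0, 0.001]
wrist_force: [-0.6, -1.2, 0.5]
opening: 0.687
grasp_force: 0.0
```

Request:
jog_arm(series=[[[0, 0, 0, 0, 0, 0, 30], [0, 0, 0, 0, 0, 0, 30], [0, 0, 0, 0, 0, 0, 30], [0, 0, 0, 0, 0, 0, 30], [0, 0, 0, 0, 0, 0, 30], [0, 0, -10, 0, 0, 0, 30], [0, 0, -30, 0, 0, 0, 30], [0, 0, -40, 0, 0, 0, 30], [0, 0, -20, 0, 0, 0, 30], [0, 0, 0, 0, 0, 0, 30]]])

```text
time_s: 10.45
eef_pos: [0.4618, 0.1756, 0.1724]
eef_rot: [-0.0, 1.0, 0.001, 0.004]
wrist_force: [1.0, -0.1, -1.3]
opening: 0.519
grasp_force: 61.5
```

Request:
jog_arm(series=[[[1, 39, 0, 0, 0, 0, 30], [1, 39, 0, 0, 0, 0, 30], [1, 39, 0, 0, 0, 0, 30], [1, 39, 0, 0, 0, 0, 30], [1, 39, 0, 0, 0, 0, 30], [0, 39, 0, 0, 0, 0, 30], [0, 39, 0, 0, 0, 0, 30], [0, 39, 0, 0, 0, 0, 30], [0, 39, 0, 0, 0, 0, 30], [0, 34, 0, 0, 0, 0, 30]]])

```text
time_s: 11.45
eef_pos: [0.4637, -0.2113, 0.1671]
eef_rot: [-0.0, 1.0, 0.0, -0.001]
wrist_force: [0.6, -0.3, -1.1]
opening: 0.526
grasp_force: 61.6
```

Run:
```python
from m import *
o=ctrl.get_obs();print(o['eef_pos'],o['eef_rot'])
for n,c in show('pics/a4.png'):
    print('  M',rim(c,np.array([.4648,-.2095]),.072,.064))
    print('  S',rim(c,o['eef_pos'][:2],o['eef_pos'][2]+.024,.046))
```

```text
[ 0.46372938 -0.21133784  0.16714875] [-4.76508851e-04  9.99999641e-01  4.22153592e-05 -6.98812425e-04]
  M (array([ 0.4645, -0.2078]), 84, np.float64(0.0703), array([ 0.434, -0.239,  0.067]), array([ 0.496, -0.176,  0.073]))
  S (array([ 0.4639, -0.2098]), 72, np.float64(0.1895), array([ 0.444, -0.237,  0.186]), array([ 0.486, -0.178,  0.196]))
  M (array([ 0.4637, -0.2107]), 501, np.float64(0.0714), array([ 0.444, -0.242,  0.067]), array([ 0.495, -0.179,  0.073]))
  S (array([ 0.4633, -0.2155]), 2532, np.float64(0.1896), array([ 0.439, -0.243,  0.186]), array([ 0.486, -0.18 ,  0.196]))
  M (array([ 0.4642, -0.2092]), 22, np.float64(0.0717), array([ 0.447, -0.19 ,  0.067]), array([ 0.487, -0.179,  0.073]))
  S None
```

Request:
jog_arm(series=[[[0, -2, 0, 0, 0, 0, 30], [0, 0, 15, 0, 0, 0, 30], [0, 0, 20, 0, 0, 0, 30], [0, 0, 20, 0, 0, 0, 30], [0, 0, 15, 0, 0, 0, 30], [0, 0, 10, 0, 0, 0, 30], [0, 0, 5, 0, 0, 0, 30], [0, 0, 3, 0, 0, 0, 30], [0, 0, 0, 0, 0, 0, 30], [0, 0, 0, 0, 0, 0, 30]]])

```text
time_s: 12.6
eef_pos: [0.465, -0.2079, 0.0808]
eef_rot: [0.0, 1.0, 0.0, 0.0]
wrist_force: [-0.4, 0.0, -0.4]
opening: 0.523
grasp_force: 61.6
```

Request:
jog_arm(series=[[[0, 0, 1, 0, 0, 0, 30], [0, 0, 1, 0, 0, 0, 30], [0, 0, 0.5, 0, 0, 0, 30], [0, 0, 0, 0, 0, 0, 30], [0, 0, 0, 0, 0, 0, 30], [0, 0, 0, 0, 0, 0, 30], [0, 0, 0, 0, 0, 0, 30], [0, 0, 0, 0, 0, 0, 30], [0, 0, 0, 0, 0, 0, 30], [0, 0, 0, 0, 0, 0, 30]]])

```text
time_s: 13.6
eef_pos: [0.4647, -0.2079, 0.0778]
eef_rot: [0.0, 1.0, 0.0, -0.0]
wrist_force: [-0.3, 0.3, -1.1]
opening: 0.52
grasp_force: 61.6
```

Request:
jog_arm(series=[[[0, 0, 0, 0, 0, 0, 85], [0, 0, 0, 0, 0, 0, 85], [0, 0, 0, 0, 0, 0, 85], [0, 0, 0, 0, 0, 0, 85], [0, 0, 0, 0, 0, 0, 85], [0, 0, -20, 0, 0, 0, 85], [0, 0, -40, 0, 0, 0, 85], [0, 0, -40, 0, 0, 0, 85], [0, 0, -40, 0, 0, 0, 85], [0, 0, -20, 0, 0, 0, 85]]])

```text
time_s: 14.6
eef_pos: [0.4659, -0.2087, 0.2419]
eef_rot: [0.002, 1.0, 0.0, 0.002]
wrist_force: [0.5, -0.6, -0.3]
opening: 0.995
grasp_force: 0.0
```

Request:
jog_arm(series=[[[30, -27, 0, 0, 0, 0, 85], [30, -26, 0, 0, 0, 0, 85], [30, -26, 0, 0, 0, 0, 85], [30, -26, 0, 0, 0, 0, 85], [30, -25, 0, 0, 0, 0, 85], [0, 0, 0, 0, 0, 0, 85], [0, 0, 0, 0, 0, 0, 85], [0, 0, 0, 0, 0, 0, 85], [0, 0, 0, 0, 0, 0, 85], [0, 0, 0, 0, 0, 0, 85]]])

```text
time_s: 15.6
eef_pos: [0.6141, -0.0787, 0.2381]
eef_rot: [0.0, 1.0, -0.0, 0.0]
wrist_force: [0.4, 0.7, 0.2]
opening: 0.992
grasp_force: 0.0
```

Run:
```python
from m import *
o=ctrl.get_obs();print(o['eef_pos'],o['eef_rot'])
for n,c in show('pics/a5.png'):
    print(n,'  L',rim(c,np.array([.4645,-.2115]),.045,.084))
    print('  M',rim(c,np.array([.4645,-.2095]),.072,.064))
    print('  S',rim(c,np.array([.4648,-.209]),.100,.046))
    P=cloud(c);q=P[np.isfinite(P[...,0])];q=q[np.hypot(q[:,0]-.615,q[:,1]+.078)<.025]
    for lo,hi in((.14,.185),(.186,.197)):
        t=q[(q[:,2]>lo)&(q[:,2]<hi)]
        if len(t)<10: continue
        s=least_squares(lambda x:np.hypot(t[:,0]-x[0],t[:,1]-x[1])-.012,[.615,-.078],loss='soft_l1',f_scale=.001)
        print('  P',lo,len(t),s.x.round(4),t.min(0).round(4),t.max(0).round(4))
```

```text
[ 0.61406368 -0.07866584  0.23806766] [ 8.63341125e-05  9.99999939e-01 -3.26020921e-04  8.77211134e-05]
scene   L (array([ 0.4621, -0.2148]), 168, np.float64(0.0438), array([ 0.425, -0.248,  0.04 ]), array([ 0.507, -0.168,  0.05 ]))
  M (array([ 0.4626, -0.212 ]), 131, np.float64(0.0705), array([ 0.433, -0.239,  0.067]), array([ 0.497, -0.175,  0.077]))
  S (array([ 0.4644, -0.2045]), 87, np.float64(0.0978), array([ 0.443, -0.228,  0.095]), array([ 0.486, -0.182,  0.102]))
  P 0.14 213 [ 0.6147 -0.0803] [ 0.6034 -0.0838  0.1403] [ 0.6274 -0.0643  0.1849]
  P 0.186 88 [ 0.6137 -0.082 ] [ 0.6042 -0.0905  0.186 ] [ 0.6266 -0.0674  0.1958]
wrist   L (array([ 0.4639, -0.2135]), 332, np.float64(0.0439), array([ 0.429, -0.254,  0.04 ]), array([ 0.506, -0.171,  0.05 ]))
  M (array([ 0.4647, -0.21  ]), 90, np.float64(0.0709), array([ 0.437, -0.193,  0.067]), array([ 0.476, -0.178,  0.077]))
  S (array([ 0.4646, -0.2063]), 36, np.float64(0.0991), array([ 0.446, -0.193,  0.095]), array([ 0.465, -0.184,  0.1  ]))
  P 0.14 458 [ 0.614  -0.0812] [ 0.6137 -0.0933  0.1401] [ 0.6265 -0.0694  0.185 ]
  P 0.186 742 [ 0.6102 -0.081 ] [ 0.6037 -0.0929  0.186 ] [ 0.626  -0.0697  0.1956]
top   L (array([ 0.4645, -0.2115]), 83, np.float64(0.0442), array([ 0.423, -0.253,  0.041]), array([ 0.505, -0.191,  0.05 ]))
  M (array([ 0.4647, -0.2087]), 73, np.float64(0.0719), array([ 0.434, -0.24 ,  0.067]), array([ 0.495, -0.186,  0.076]))
  S (array([ 0.4636, -0.2058]), 75, np.float64(0.0992), array([ 0.442, -0.227,  0.095]), array([ 0.486, -0.184,  0.104]))
```

View pics/a5.png

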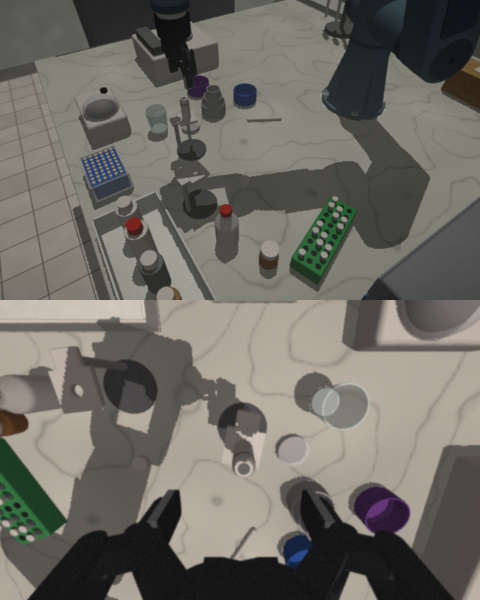

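The stack is fully nested at scene view (213,103), rim about 0.099 m. The probe handle is between the fingers at wrist view (243,465). Gripping the probe.

Request:
jog_arm(series=[[[1, 2, 15, 0, 0, 0, 85], [0, 0, 20, 0, 0, 0, 85], [0, 0, 20, 0, 0, 0, 85], [0, 0, 20, 0, 0, 0, 85], [0, 0, 14, 0, 0, 0, 85], [0, 0, 8, 0, 0, 0, 85], [0, 0, 0, 0, 0, 0, 85], [0, 0, 0, 0, 0, 0, 85], [0, 0, 0, 0, 0, 0, 45], [0, 0, 0, 0, 0, 0, 45]]])

```text
time_s: 16.75
eef_pos: [0.6162, -0.0799, 0.1419]
eef_rot: [0.0, 1.0, 0.0, 0.001]
wrist_force: [-0.4, 0.5, -0.6]
opening: 0.69
grasp_force: 0.0
```

Request:
jog_arm(series=[[[0, 0, 0, 0, 0, 0, 30], [0, 0, 0, 0, 0, 0, 10], [0, 0, 0, 0, 0, 0, 10], [0, 0, 0, 0, 0, 0, 10], [0, 0, 0, 0, 0, 0, 10], [0, 0, 0, 0, 0, 0, 10], [0, 0, 0, 0, 0, 0, 10], [0, 0, 0, 0, 0, 0, 10], [0, 0, 0, 0, 0, 0, 10], [0, 0, 0, 0, 0, 0, 10]]])

```text
time_s: 17.75
eef_pos: [0.6159, -0.0799, 0.1413]
eef_rot: [0.0, 1.0, 0.0, 0.0]
wrist_force: [-0.8, 0.6, 5.4]
opening: 0.265
grasp_force: 58.9
```

Request:
jog_arm(series=[[[0, 0, -5, 0, 0, 0, 10], [0, 0, -10, 0, 0, 0, 10], [0, 0, -20, 0, 0, 0, 10], [0, 0, -20, 0, 0, 0, 10], [0, 0, -25, 0, 0, 0, 10], [0, 0, -25, 0, 0, 0, 10], [0, 0, -25, 0, 0, 0, 10], [0, 0, -20, 0, 0, 0, 10], [0, 0, 0, 0, 0, 0, 10], [0, 0, 0, 0, 0, 0, 10]]])

```text
time_s: 18.75
eef_pos: [0.6155, -0.0796, 0.2906]
eef_rot: [-0.0, 1.0, 0.0, 0.0]
wrist_force: [-0.5, -1.1, -2.1]
opening: 0.265
grasp_force: 58.8
```

```bash
cat >> h.py <<'E'
def probe(c,e):
    # axis of the probe from the cloud: points of stem+handle near TCP axis, below the fingers
    P=cloud(c);q=P[np.isfinite(P[...,0])];d=np.hypot(*(q[:,:2]-e[:2]).T)
    z0=e[2]-.129  # point approx
    for lo,hi in((.0,.01),(.01,.06),(.06,.11),(.11,.118),(.121,.13),(.165,.18)):
        t=q[(q[:,2]>z0+lo)&(q[:,2]<z0+hi)&(d<.02)]
        if len(t)<8: continue
        r=.0045 if hi<.12 else .012
        v=np.array(c['xyz'][:2])-e[:2]; v/=np.linalg.norm(v)
        # visible surface median, pushed back along horizontal view direction
        s=least_squares(lambda x:np.hypot(t[:,0]-x[0],t[:,1]-x[1])-r,t[:,:2].mean(0)-v*r,loss='soft_l1',f_scale=.001)
        print('  ',lo,hi,len(t),s.x.round(4),'z',(t[:,2].min()).round(4),(t[:,2].max()).round(4))
E
python3 - <<'E'
from m import *
o=ctrl.get_obs();print(o['eef_pos'],o['eef_rot'],o['wrist_force'])
for n,c in show('pics/a6.png'):
    print(n);probe(c,o['eef_pos'])
E
```

```text
[ 0.61545647 -0.07963749  0.29057056] [-5.34547792e-06  9.99999902e-01  4.37700489e-04  6.97453100e-05] [-0.51015205 -1.1430511  -2.07805878]
scene
   0.0 0.01 13 [ 0.6149 -0.0806] z 0.1622 0.1708
   0.01 0.06 97 [ 0.6145 -0.0789] z 0.1723 0.2216
   0.06 0.11 111 [ 0.6146 -0.0789] z 0.2225 0.2709
   0.11 0.118 14 [ 0.617  -0.0717] z 0.272 0.2795
   0.121 0.13 37 [ 0.6145 -0.0776] z 0.2826 0.2914
   0.165 0.18 57 [ 0.6167 -0.083 ] z 0.3271 0.3415
wrist
   0.0 0.01 11 [ 0.6123 -0.0793] z 0.1621 0.1714
   0.01 0.06 176 [ 0.6133 -0.0797] z 0.1719 0.2215
   0.06 0.11 234 [ 0.6134 -0.0796] z 0.2216 0.2621
   0.11 0.118 50 [ 0.6213 -0.0794] z 0.2762 0.2795
   0.121 0.13 264 [ 0.6131 -0.0795] z 0.2826 0.2915
   0.165 0.18 2602 [ 0.613  -0.0795] z 0.3266 0.3416
top
   0.165 0.18 35 [ 0.6166 -0.082 ] z 0.3287 0.3415
```

View pics/a6.png

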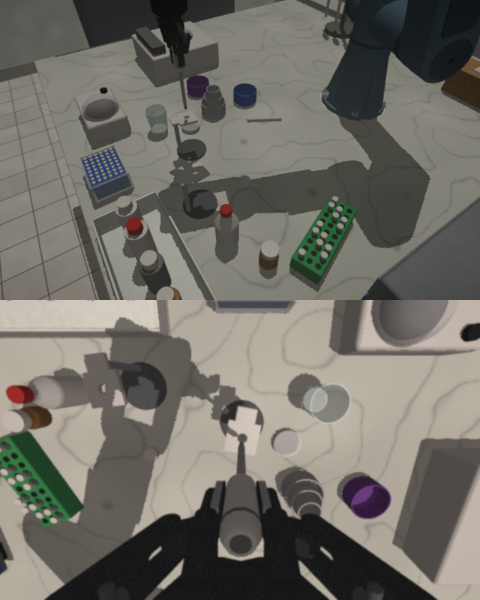

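The probe is upright in the fingers, stem vertical below (240,480 in the wrist view), and clear of the plate. Moving over the stack.

Request:
jog_arm(series=[[[-20, 17, 0, 0, 0, 0, 10], [-20, 17, 0, 0, 0, 0, 10], [-20, 17, 0, 0, 0, 0, 10], [-20, 17, 0, 0, 0, 0, 10], [-20, 17, 0, 0, 0, 0, 10], [-20, 17, 0, 0, 0, 0, 10], [-20, 17, 0, 0, 0, 0, 10], [-10, 8, 0, 0, 0, 0, 10], [0, 0, 0, 0, 0, 0, 10], [0, 0, 0, 0, 0, 0, 10]]])

```text
time_s: 19.9
eef_pos: [0.466, -0.2065, 0.2905]
eef_rot: [-0.0, 1.0, 0.0, 0.0]
wrist_force: [0.4, -0.8, -1.4]
opening: 0.266
grasp_force: 58.9
```

Run:
```python
from m import *
o=ctrl.get_obs();print(o['eef_pos'],o['eef_rot'],o['wrist_force'])
for n,c in show('pics/a7.png'):
    print(n);probe(c,o['eef_pos'])
    for t in (.005,.003): print('  S',rim(c,np.array([.4643,-.2065]),.0985,.046,t))
    # silhouette check: rim edge points only
    f=c['frame']
    p=(c['R'].T@(np.array([.4645,-.2065,.07])-c['xyz'])); u=int(c['cx']+c['fx']*p[0]/p[2]);v=int(c['cy']+c['fy']*p[1]/p[2]);print(u,v)
    k=f[max(0,v-75):v+75,max(0,u-65):u+65]; cv2.imwrite(f'/tmp/{n}.png',cv2.resize(k,(390,450),interpolation=cv2.INTER_CUBIC))
cv2.imwrite('pics/c7.png',np.hstack([cv2.imread('/tmp/scene.png'),cv2.imread('/tmp/wrist.png')]))
```

```text
[ 0.46597641 -0.20650851  0.29046063] [-3.92825277e-04  9.99999907e-01  1.73895282e-04  2.68553475e-05] [ 0.40719485 -0.75574038 -1.39985231]
scene
   0.0 0.01 11 [ 0.4648 -0.2075] z 0.1623 0.1705
   0.01 0.06 79 [ 0.465  -0.2055] z 0.1719 0.2211
   0.06 0.11 87 [ 0.4649 -0.2052] z 0.2215 0.2713
   0.11 0.118 12 [ 0.4692 -0.1979] z 0.2717 0.279
   0.121 0.13 31 [ 0.4654 -0.2056] z 0.2825 0.2914
   0.165 0.18 55 [ 0.4665 -0.2104] z 0.3267 0.3413
  S (array([ 0.464, -0.205]), 97, np.float64(0.0975), array([ 0.443, -0.23 ,  0.094]), array([ 0.487, -0.182,  0.101]))
  S (array([ 0.464, -0.205]), 73, np.float64(0.0982), array([ 0.443, -0.23 ,  0.096]), array([ 0.487, -0.182,  0.101]))
284 127
wrist
   0.0 0.01 9 [ 0.4637 -0.2064] z 0.1616 0.1675
   0.01 0.06 173 [ 0.4648 -0.2065] z 0.1726 0.2214
   0.06 0.11 240 [ 0.4648 -0.2064] z 0.2215 0.2627
   0.11 0.118 22 [ 0.4724 -0.207 ] z 0.2781 0.2794
   0.121 0.13 259 [ 0.4644 -0.2063] z 0.2825 0.2915
   0.165 0.18 2342 [ 0.4644 -0.2062] z 0.3265 0.3415
  S (array([ 0.4636, -0.2072]), 293, np.float64(0.0993), array([ 0.442, -0.23 ,  0.094]), array([ 0.486, -0.185,  0.101]))
  S (array([ 0.4634, -0.2072]), 271, np.float64(0.0994), array([ 0.442, -0.23 ,  0.096]), array([ 0.486, -0.185,  0.101]))
321 173
top
  S (array([ 0.4633, -0.2059]), 48, np.float64(0.0989), array([ 0.445, -0.221,  0.094]), array([ 0.486, -0.183,  0.103]))
  S (array([ 0.4635, -0.2061]), 34, np.float64(0.099), array([ 0.445, -0.221,  0.096]), array([ 0.486, -0.183,  0.101]))
401 217
```

View pics/c7.png

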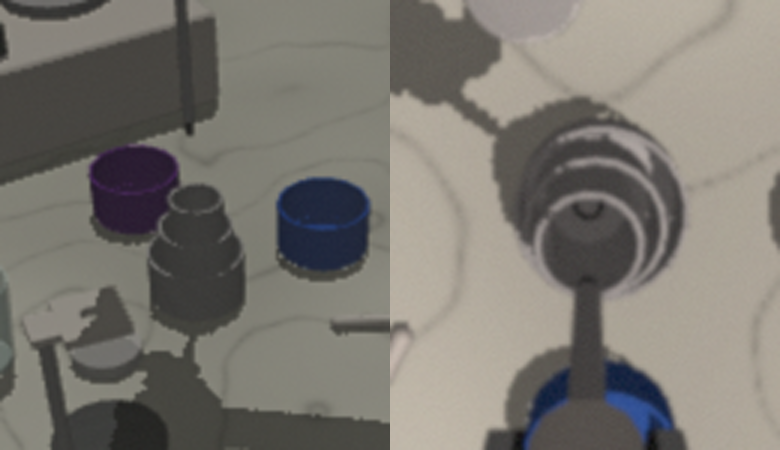

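The crop shows the three cups concentric and the probe tip above the small cup. The black ring is visible on the floor at (588,208). The offset is about 1 mm. I'll take a force baseline, then descend to just above the floor.

```bash
cat > f.py <<'E'
from h import *
F=[];Z=[];T=[]
for i in range(16):
    c=ctrl.camera('wrist');o=ctrl.get_obs();F.append(o['wrist_force']);Z.append(o['eef_pos'])
print('F',np.mean(F,0).round(2),'sd',np.std(F,0).round(2),'pos',np.mean(Z,0).round(4),'sd',np.std(Z,0).round(4),o['time_s'])
z=np.mean(Z,0)
c['R']=R.from_quat(np.roll(c['rotation'],-1)).as_matrix() if np.shape(c['rotation'])!=(3,3) else np.array(c['rotation'])
P=cloud(c);q=P[np.isfinite(P[...,0])];t=q[(np.hypot(*(q[:,:2]-z[:2]).T)<.008)&(q[:,2]>z[2]+.03)&(q[:,2]<z[2]+.07)]
print('handle top z - tcp',(np.percentile(t[:,2],[50,80,95])-z[2]).round(4))
E
python3 f.py
```

```text
F [-0.1  -0.03 -1.05] sd [0.29 0.52 0.37] pos [ 0.4658 -0.2067  0.2908] sd [0.0002 0.0002 0.0001] 20.85
handle top z - tcp [0.0527 0.0533 0.0538]
```

Request:
jog_arm(series=[[[-1, 0.5, 10, 0, 0, 0, 10], [0, 0, 20, 0, 0, 0, 10], [0, 0, 20, 0, 0, 0, 10], [0, 0, 20, 0, 0, 0, 10], [0, 0, 20, 0, 0, 0, 10], [0, 0, 20, 0, 0, 0, 10], [0, 0, 15, 0, 0, 0, 10], [0, 0, 10, 0, 0, 0, 10], [0, 0, 5, 0, 0, 0, 10], [0, 0, 0, 0, 0, 0, 10]]])

```text
time_s: 21.85
eef_pos: [0.4644, -0.2072, 0.1502]
eef_rot: [-0.0, 1.0, 0.0, -0.0]
wrist_force: [0.7, -0.2, -0.4]
opening: 0.267
grasp_force: 58.9
```

```bash
python3 f.py
```

```text
F [ 0.03  0.02 -0.81] sd [0.62 0.55 0.44] pos [ 0.4649 -0.2075  0.1512] sd [0.0002 0.0001 0.0003] 22.65
handle top z - tcp [0.0523 0.0528 0.0533]
```

Request:
jog_arm(series=[[[0, 0, 3, 0, 0, 0, 10], [0, 0, 3, 0, 0, 0, 10], [0, 0, 2, 0, 0, 0, 10], [0, 0, 2, 0, 0, 0, 10], [0, 0, 2, 0, 0, 0, 10], [0, 0, 2, 0, 0, 0, 10], [0, 0, 0, 0, 0, 0, 10], [0, 0, 0, 0, 0, 0, 10], [0, 0, 0, 0, 0, 0, 10], [0, 0, 0, 0, 0, 0, 10]]])

```text
time_s: 23.65
eef_pos: [0.4647, -0.2074, 0.1369]
eef_rot: [0.0, 1.0, 0.0, 0.0]
wrist_force: [-0.1, 1.3, 1.5]
opening: 0.262
grasp_force: 59.1
```

```bash
python3 f.py; python3 f.py
```

```text
F [-0.63  0.89  1.56] sd [0.43 0.43 0.65] pos [ 0.4647 -0.2074  0.1368] sd [0. 0. 0.] 24.45
handle top z - tcp [0.0527 0.0532 0.0537]
F [-0.39  0.65  1.25] sd [0.53 0.45 0.42] pos [ 0.4647 -0.2074  0.1368] sd [0. 0. 0.] 25.25
handle top z - tcp [0.0527 0.0533 0.0537]
```

Run:
```python
from m import *
o=ctrl.get_obs();print(o['eef_pos'],o['eef_rot'],o['wrist_force'],o['grasp_force'])
for n,c in show('pics/a8.png'):
    print(n,rim(c,np.array([.4638,-.2068]),.0985,.046,.003),rim(c,np.array([.4645,-.2095]),.072,.064,.003))
    P=cloud(c);q=P[np.isfinite(P[...,0])];q=q[(q[:,2]>.106)&(q[:,2]<.127)&(np.hypot(q[:,0]-.4638,q[:,1]+.2068)<.012)]
    if len(q)>8: print('  stem',least_squares(lambda x:np.hypot(q[:,0]-x[0],q[:,1]-x[1])-.0045,[.4638,-.2068],loss='soft_l1',f_scale=.001).x.round(4),len(q))
```

```text
[ 0.46468472 -0.20735909  0.13680244] [5.33585080e-06 9.99999914e-01 4.13610403e-04 1.81973374e-05] [-0.41810711  0.52915467  0.75552553] 59.1180619597435
scene (array([ 0.4637, -0.2049]), 69, np.float64(0.0979), array([ 0.441, -0.23 ,  0.096]), array([ 0.486, -0.182,  0.1  ])) (array([ 0.4633, -0.2103]), 89, np.float64(0.071), array([ 0.434, -0.236,  0.069]), array([ 0.496, -0.174,  0.075]))
  stem [ 0.4647 -0.2051] 22
wrist (array([ 0.4632, -0.2074]), 575, np.float64(0.0994), array([ 0.449, -0.23 ,  0.096]), array([ 0.486, -0.185,  0.101])) (array([ 0.4632, -0.2101]), 817, np.float64(0.0715), array([ 0.442, -0.242,  0.069]), array([ 0.495, -0.178,  0.075]))
  stem [ 0.4713 -0.2068] 62
top None None
```

View pics/a8.png

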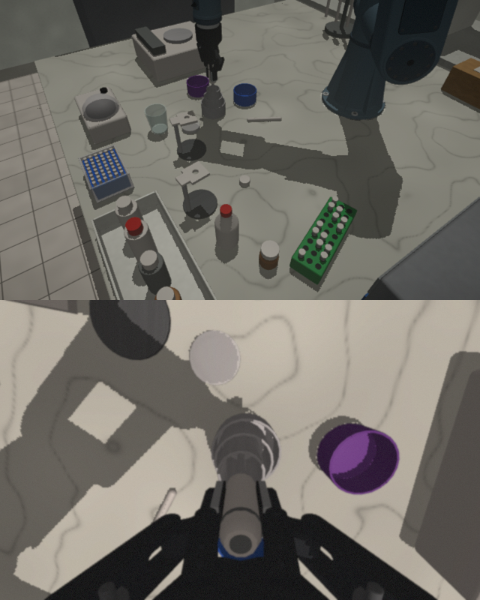

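The stack is intact at scene view (213,103). The probe stands upright in the small cup, about centred, and the fingers are clear of the rim. Handing in.

```bash
python3 -c "
from bench import ctrl
print(ctrl.hand_in())"
```

```text
the job is handed in; nothing more can be done
None
```

I've handed the job in at about 25 s: the three cups are nested fully down, and the probe is held upright on the small cup's floor mark, within about 1 mm of centre. The tip is pushed in about 6–7 mm, judging by its height and the wrist force. The fingers are clear of all the cups.

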